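Hang the red mug on the stand and tug-test it

TASK

Pick up the red mug and hang it by its open handle in the slot of the black mug stand that is above the yellow strip. While you still hold it, tug it straight down gently, with some 5 to 10 N for about a second, to confirm that the stand holds it (never press or pull on the stand with more than 20 N), then let go so that it hangs there freely and upright. Do not touch the stand or the other mugs with the gripper, and leave the kettle, teapot, tumbler and tin where they are.

Things in the scene. Friction and masses are not known exactly. Their poses are not given: they have to be found in the camera images.
- mug_mid (a point): Centre (half-way up, on the axis) of the loose red mug: upright cup 60 mm across, 72 mm tall, 0.12 to 0.24 kg, best gripped across its body along its y axis. z is its axis (up), x points to the handle: a 9 mm round bar like an upside-down J that leaves the wall 58 mm above the underside, runs out level and turns down; open at the bottom, its gap from wall to free end is 15 mm wide.
- mug_hook (a point): The red mug's hanging point, to rest on the slot's bottom: underside of the level part of the handle, mid-gap, 37.5 mm from the mug's axis along its x, 53.5 mm above its underside (17.5 mm above mug_mid). Axes as mug_mid.
- mug_tip (a point): Lower end of the handle's free, downward leg on the red mug: 49.5 mm from the mug's axis along its x, 22 mm above its underside, so 31 mm below mug_hook. This leg goes behind the stand's bar. Axes as mug_mid.
- tag_yellow: Yellow strip, 146 x 20 x 3 mm, on the stand's foot, its origin (centre of its underside, 12 mm above the work surface) straight below the centre of the slot to use. x runs through the slot, across the bar, away from the robot; y along the bar; z up. The mug hangs on the bar's -x side (the robot's), handle pointing along +x.
- tag_grey: Grey strip like the yellow one, straight below the other free slot (not to be used). The two free slots are at y = -57.5 and +172.5 mm in the stand's frame; a white and a blue mug, like the red one, hang on the -x side at y = -172.5 and +57.5 mm.
- stand: Fixed black mug stand: foot 150 x 600 x 12 mm, posts 197 mm high at y = +-280 mm, between them an upright bar 8 mm thick (x -4 to +4 mm), 540 mm long along y, with slots 16 mm wide, 14 mm deep in its top edge; it reaches 60 mm below the slot bottoms. Axes as the strips'. Origin: centre of the foot's underside, on the work surface.
- bar_low (a point): Fixed reference point on the stand: the lowest height, 148 mm above the work surface, at which the slot bottoms may lie. The bar is clamped by hand and its height is not measured: slot bottoms lie 148 to 178 mm above the work surface and must be found by touch (or seen). The bar yields about 1 mm per 3 N pressed down on it and springs back.
- kettle: Steel kettle with black arched handle, 148 mm across, 200 mm high, standing to the left; a bystander. Origin: centre of its underside.
- teapot: Pale pink ceramic teapot, 128 mm across (200 mm with spout and handle), 116 mm high, standing to the right; a bystander. Origin: centre of its underside.
- tumbler: Glass tumbler, 72 mm across, 100 mm tall; a bystander. Origin: centre of its underside.
- tin: Aluminium screw-top tin, 84 mm across, 107 mm tall; a bystander. Origin: centre of its underside.
Mind the look-alikes: they are no part of the job. There is more than one size of the part that bears mug_mid; the job needs the smallest.

How it is judged (in metres and radians):
On the way, in this order (a step that is already met when the one before it is completed fails the run):
1. the red mug is gripped and lifted clear of the work surface (height (world z) of mug_mid above 0.06 m and contact force between the fingers and mug above 1 N), for 0.1 s.
2. with its handle in the slot above the yellow strip and still held by the gripper, the mug is tugged down on the stand with more than 4.5 N for 0.3 s (x of mug_hook in the frame of tag_yellow between -0.008 and 0.008 m and y of mug_hook in the frame of tag_yellow between -0.005 and 0.005 m and height (world z) of mug_mid between 0.1 and 0.175 m and angle between mug_mid's own z axis and vertical below 0.3 rad and angle between the x axis of mug_mid and the x axis of tag_yellow, either way round below 0.3 rad and contact force between the fingers and mug above 1 N and contact force between mug and stand above 4.5 N), for 0.3 s.
At the end, for the whole second after the job is handed in: The red mug hangs released and at rest on the stand: its hanging point within 5 mm (along the bar) and 8 mm (across) of the slot over the yellow strip, centre 100 to 175 mm high, lean under 0.3 rad, handle across the bar within 0.3 rad. Kettle, teapot, tumbler, tin within 20 mm of their starts (x of mug_hook in the frame of tag_yellow between -0.008 and 0.008 m and y of mug_hook in the frame of tag_yellow between -0.005 and 0.005 m and height (world z) of mug_mid between 0.1 and 0.175 m and angle between mug_mid's own z axis and vertical below 0.3 rad and angle between the x axis of mug_mid and the x axis of tag_yellow, either way round below 0.3 rad and contact force between mug and stand above 0.3 N and linear speed of mug below 0.03 m/s and angular speed of mug below 0.4 rad/s and distance of each of kettle, teapot, tumbler, tin from where it was at the start of the episode below 0.02 m); the robot touches nothing.
It fails at once if the mug is pressed or pulled on the stand with more than 20 N (contact force between mug and stand above 20 N).
It fails at once if the robot pushes on the stand or on the mugs that hang there (more than 3 N) (contact force between any of the fingers, the arm and stand above 3 N).
It fails at once if a bystander is shifted by more than 20 mm (distance of any of kettle, teapot, tumbler, tin from where it was at the start of the episode above 0.02 m).
It also fails if it takes over 56 s, if anything falls off the work surface, if the arm or the gripper's body presses on something with over 40 N, if the wrist force passes 120 N, or if a joint passes its speed limit or range.

ROBOT

A 6-joint arm with a two-finger parallel gripper is mounted at the origin on the work surface. World frame = base frame: x ahead of the robot, y to its left, z up, the work surface at z = 0. Lengths are in m, angles in degrees, forces in N, time in s.
With the tool pointing down it reaches from about 0.3 to 0.875 m from the base axis. Payload 6.4 kg.
Tool frame: the origin (TCP) lies at the very end of the fingers, on their centre line; the grasp point (between the pads) lies 19 mm behind it; z points along the fingers, y is the line along which they close (so a half turn about z gives the same grasp; the last joint's range is limited). The gripper opens to 85 mm and grips with 20 to 120 N. Pads are 22 mm wide; open, the fingers measure 114 mm over their backs; the gripper's body (76 mm by 85 mm) begins 54 mm behind the grasp point. The pads swing forward as they close: fully open they stand 13 mm farther back than shut.
Start: joints at [61.175, 10.359, 92.074, -0, 77.567, -11.82], TCP at [0.168, 0.55, 0.231] pointing down, gripper open.
Joint ranges: [-171.53, 171.53], [-51.25, 118.39], [17.06, 147.69], [-65.23, 245.23], [0, 150.52], [-178.68, 178.68]. Speed limits (degrees/s): [147.25, 147.25, 172.46, 180, 180, 180].

INTERFACE

Orientations are given as [roll, pitch, yaw] about the fixed x, y, z axes, in that order (R = Rz(yaw) Ry(pitch) Rx(roll)).
In Python, from cell import r gives the robot as it stands.
- The arm moves only by the tool drive_tool, never from a script. Its arguments are lists of equal length, an entry for each row: "slide": the shift along the tool's x, y, z scaled (see below), a list of three; "twist": the turn, a rotation vector about the tool's x, y, z scaled (see below), a list of three. A call has 1 to 10 rows; each row shifts and turns the commanded pose from where the row before left it, along the tool's axes as they then stand; what a row does not reach is not made up. The controller multiplies each number of a shift by 0.04 m and each number of a turn by 0.1 rad. A row lasts 1/8 s, in which the tool goes at most 62.5 mm and 10.7 degrees, less where a joint would pass 70% of its speed; a pose out of reach is approached as far as the arm can. A call with a number of a shift or a turn outside -1 to 1 is refused whole. A call with a gripper value outside its range is refused whole. "jaw" is the gripper's target within -1 to 1 (fully open at 1, half-way at 0, shut at -1), set as the call begins (left out, the last holds). The fingers move at their own pace and stop on an object; "force" is the grip in N (left out, the last holds). Time passes only in rows, so rows that do not move let the fingers close. It gives the time, the measured TCP pose, the force, the opening and the grip force at its end, in the units of the state.
- r.get_obs(): the state, without advancing time (a new reading comes with each control period).
- r.camera(name): name is "scene" or "top"; returns (picture, depth): 400x640x3 uint8, red, green, blue; 400x640 float32, m along the optical axis (not along the pixel's ray), 0 where there is no reading.
- r.camera_model(name): a dict with "vertical_fov" (degrees; the focal length in pixels is half the picture's height over the tangent of half this angle, whatever the lens; pixels are square), "cx", "cy" (the principal point, pixels), "rvec" (rotation vector, rad) and "tvec" (3), from world to camera coordinates, as OpenCV has them. Camera axes: x right, y down, z forward; pixel columns grow to the right and rows downward; lengths in m; the calibration is good to about 2 mm. A picture is of the moment at which its call begins. camera_model takes no time and is no camera call.
- r.sign_off(): hands the job in; it is judged then, once.
The state is a dict: "time_s": time; "joint_positions": joint angles; "joint_vel": joint speeds; "tau": joint torques, N m; "ee_pos": TCP position; "tcp_rot": TCP orientation; "wrist_force": force on the tool from outside, world axes, zero at the start; "wrist_torque": the same for the moment, N m; "width": opening from 0.0 (shut) to 1.0 (fully open); "gripper_force": force on a finger pad.
Only numpy, scipy, OpenCV 4.12 (cv2) and the standard library are available. Lean on these libraries where they do the work, as an engineer would, in place of code of your own. Each camera call takes 0.05 s, during which the arm holds its last target. There are 200 camera calls.

## Working session

There is one attempt and no reset: what is moved stays moved. The work goes in short steps, Python scripts to look and compute and a tool call to move; the robot and the scene stay as the last step left them, time stands still between calls to the robot, and variables do not carry over. Pictures are saved under pics/ and viewed, at most 10 in all, crops included, and the job is handed in when it is done.

Besides the shell and the picture viewer there is one more tool, called after "Emit:" as name(argument=value, ...) on one line, values as JSON. drive_tool: Moves the arm, as the interface text tells. Shifts and turns lie within -1 to 1; 1 stands for 0.04 m of shift or 0.1 rad of turn. Its arguments: {"type":"object","properties":{"slide":{"type":"array","items":{"type":"array","items":{"type":"number"}}},"twist":{"type":"array","items":{"type":"array","items":{"type":"number"}}},"jaw":{"type":"number"},"force":{"type":"number"}},"required":["slide","twist"]}

```bash
mkdir -p pics; ls; cat > h.py <<'E'
import numpy as np, cv2
from cell import r
from scipy.spatial.transform import Rotation as R
def cam(n):
    m=r.camera_model(n); f=200/np.tan(np.radians(m["vertical_fov"])/2)
    M=R.from_rotvec(np.ravel(m["rvec"])).as_matrix(); return f,m["cx"],m["cy"],M,np.ravel(m["tvec"])
def ray(n,u,v):
    f,cx,cy,M,t=cam(n); d=M.T@np.array([(u-cx)/f,(v-cy)/f,1]); return -M.T@t,d
def onz(n,u,v,z):
    o,d=ray(n,u,v); return o+d*(z-o[2])/d[2]
def cloud(n,D):
    f,cx,cy,M,t=cam(n); v,u=np.mgrid[:400,:640]
    P=np.stack([(u-cx)/f*D,(v-cy)/f*D,D],-1); return (P-t)@M
def proj(n,p):
    f,cx,cy,M,t=cam(n); q=M@np.asarray(p)+t; return f*q[0]/q[2]+cx,f*q[1]/q[2]+cy
E
python3 - <<'E'
from h import *
for n in("scene","top"):
    I,D=r.camera(n); cv2.imwrite(f"pics/{n}.png",I[...,::-1]); np.savez(f"{n}.npz",I=I,D=D)
    print(n,r.camera_model(n),(D==0).mean(), ray(n,320,200))
print(r.get_obs())
E
```

```text
pics
scene {'vertical_fov': 54.89734353381775, 'cx': 315.16847579983596, 'cy': 196.77390502358244, 'rvec': array([ 1.46825922,  2.06176163, -0.87603685]), 'tvec': array([ 0.17265061, -0.26086469,  1.72920677])} 0.0038828125 (array([1.40867838, 0.29756699, 1.00751862]), array([-0.6822023 , -0.21832564, -0.69796962]))
top {'vertical_fov': 53.815684394926286, 'cx': 323.3144427677525, 'cy': 205.26565194421067, 'rvec': array([ 2.16708144, -2.12728391,  0.14820568]), 'tvec': array([-0.0033078 ,  0.56610806,  1.36144175])} 0.00408203125 (array([0.36981807, 0.00154916, 1.42732096]), array([ 0.15312304,  0.01267436, -0.98825197]))
{'time_s': 0.1, 'joint_positions': array([ 6.11746665e+01,  1.03982207e+01,  9.21268579e+01,  4.19153114e-04,
        7.75673071e+01, -1.18206480e+01]), 'joint_vel': array([ 0.05571926, -0.09437673, -0.22260882,  0.01910646,  0.00745053,
       -0.06932929]), 'tau': array([ 3.80501979e-04, -4.45880520e+01, -3.52237165e+01, -4.37835179e-04,
        4.19725984e-03,  2.32510314e-05]), 'ee_pos': array([0.16789695, 0.54941535, 0.23046066]), 'tcp_rot': array([-1.79909657e+02, -1.93255761e-02,  1.62995209e+02]), 'wrist_force': array([ 0.03661739, -1.18617824,  0.44620685]), 'wrist_torque': array([-0.03283134,  0.00963428,  0.00346531]), 'gripper_force': 0.0, 'width': 0.9971870913303934}
```

View pics/scene.png

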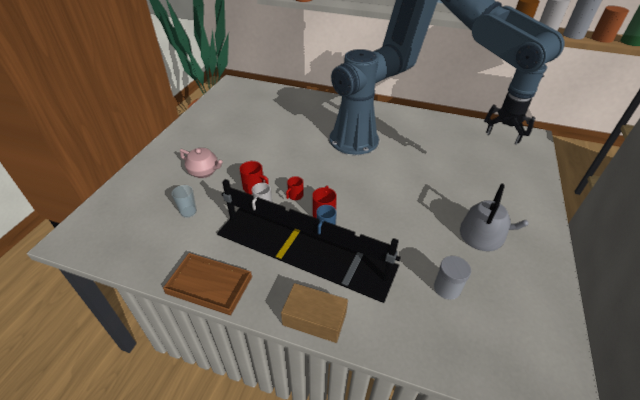

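View pics/top.png

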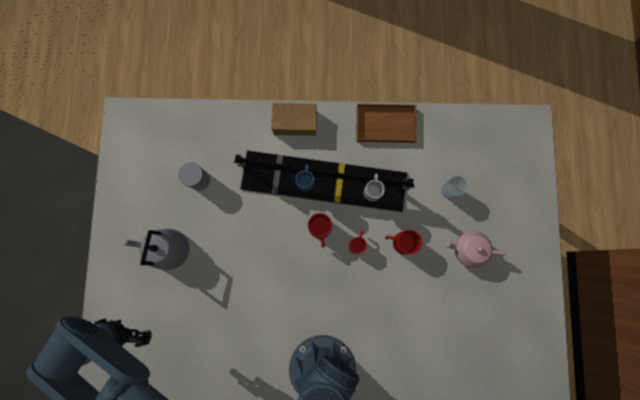

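The scene view has three red mugs: (252,178), (295,188) and (324,203). In the top view they are at (408,241), (357,244) and (320,226). The one at scene (295,188) / top (357,244) is clearly the smallest, so I choose it. The yellow strip is at top (340,183) and the grey strip at (277,175). The white and blue mugs hang on the stand. I'll measure now and check my choice in a close crop.

```bash
python3 - <<'E'
from h import *
for n in("top","scene"):
    z=np.load(n+".npz"); I,D=z["I"],z["D"]; P=cloud(n,D); H=cv2.cvtColor(I,cv2.COLOR_RGB2HSV)
    red=(((H[...,0]<6)|(H[...,0]>174))&(H[...,1]>180)&(H[...,2]>60)).astype(np.uint8)
    k,L,S,C=cv2.connectedComponentsWithStats(red)
    for i in range(1,k):
        if S[i,4]>60:
            p=P[L==i]; top=p[p[:,2]>p[:,2].max()-.006]
            print(n,"red",S[i],"zmax %.3f"%p[:,2].max(),"topmean",top.mean(0).round(4),"ext",np.ptp(p[:,:2],0).round(3))
    yel=((H[...,0]>20)&(H[...,0]<34)&(H[...,1]>180)&(H[...,2]>120)).astype(np.uint8)
    c=max(cv2.findContours(yel,0,2)[0],key=cv2.contourArea); rc=cv2.minAreaRect(c)
    b=cv2.boxPoints(rc); print(n,"yel",rc); print(np.array([onz(n,u,v,.015)for u,v in b]).round(4).tolist(), onz(n,*rc[0],.015).round(4))
    cv2.imwrite(f"pics/crop_{n}.png",cv2.resize(I[130:270,230:430] if n=="top" else I[150:300,200:410],None,fx=3.8,fy=3.8,interpolation=cv2.INTER_CUBIC)[...,::-1])
a=cv2.imread("pics/crop_top.png");b=cv2.imread("pics/crop_scene.png")
E
```

```text
top red [309 214  23  32 390] zmax 1.427 topmean [0.3698 0.0015 1.4273] ext [0.159 0.076]
top red [386 230  36  24 438] zmax 0.106 topmean [ 0.4339 -0.2699  0.1025] ext [0.077 0.113]
top red [349 236  17  17 196] zmax 0.078 topmean [ 0.4227 -0.0905  0.0744] ext [0.055 0.056]
top yel ((338.4172668457031, 186.9931182861328), (4.152274131774902, 14.36686897277832), 4.763641834259033)
[[0.6118, -0.0371, 0.015], [0.6649, -0.0407, 0.015], [0.6639, -0.0559, 0.015], [0.6108, -0.0522, 0.015]] [ 0.6378 -0.0465  0.015 ]
scene red [240 161  28  34 543] zmax 1.008 topmean [1.4087 0.2976 1.0075] ext [1.026 0.622]
scene red [286 177  17  23 321] zmax 0.074 topmean [ 0.4441 -0.1098  0.071 ] ext [0.085 0.057]
scene red [313 186  23  32 417] zmax 1.008 topmean [1.4087 0.2976 1.0075] ext [0.977 0.318]
scene yel ((287.1644287109375, 243.76510620117188), (5.079237937927246, 31.704275131225586), 34.99202346801758)
[[0.7267, -0.0658, 0.015], [0.6041, -0.0508, 0.015], [0.6117, -0.0327, 0.015], [0.733, -0.0487, 0.015]] [ 0.6708 -0.0497  0.015 ]
```

View pics/crop_top.png

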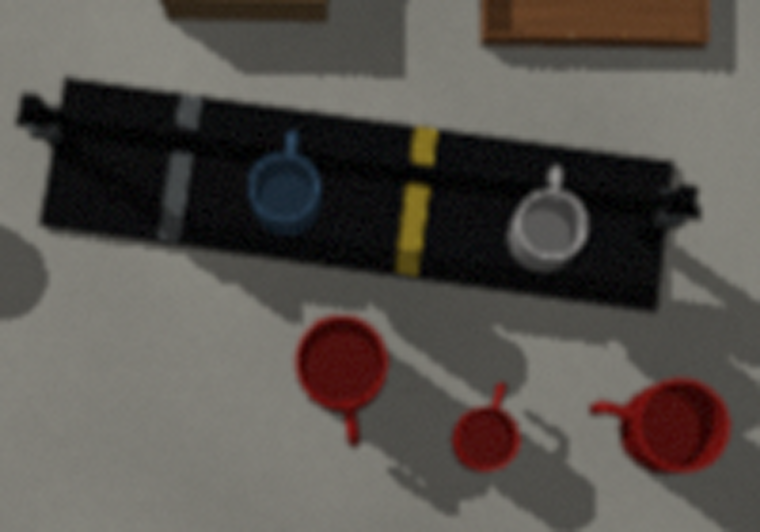

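View pics/crop_scene.png

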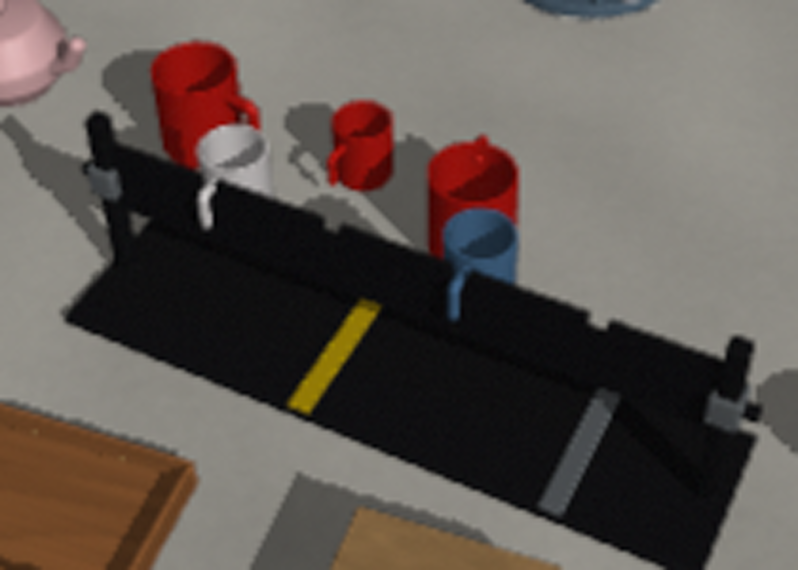

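The crops confirm the choice. The small red mug is at top-crop (487,438), with its handle pointing away from the robot toward (502,388). The stand's yellow slot is at scene-crop (330,225) and the grey slot at (597,325). Next I'll take precise poses.

```bash
cat > meas.py <<'E'
from h import *
def strip(n,I):
    H=cv2.cvtColor(I,cv2.COLOR_RGB2HSV).astype(int)
    m=((H[...,0]>18)&(H[...,0]<36)&(H[...,1]>150)&(H[...,2]>60))
    m[:, :200]=0; m[:150]=0; m[300:]=0
    k,L,S,C=cv2.connectedComponentsWithStats(m.astype(np.uint8)); m=np.isin(L,[i for i in range(1,k) if S[i,4]>12 ])
    v,u=np.nonzero(m); return np.array([onz(n,a,b,.015) for a,b in zip(u,v)])[:,:2]
E
python3 - <<'E'
from meas import *
z=np.load("top.npz"); I,D=z["I"],z["D"]
p=strip("top",I); rc=cv2.minAreaRect(p.astype(np.float32)*1000); print("strip",rc,len(p))
c=p.mean(0); w=np.linalg.svd(p-c)[2][0]; print("dir",np.degrees(np.arctan2(w[1],w[0])),c)
z2=np.load("scene.npz"); p2=strip("scene",z2["I"]); print("scene strip",cv2.minAreaRect(p2.astype(np.float32)*1000),p2.mean(0),len(p2))
# foot (dark) outline in top
H=cv2.cvtColor(I,cv2.COLOR_RGB2HSV)
P=cloud("top",D)
m=(H[...,2]<45)|((H[...,1]>150)&(H[...,0]>18)&(H[...,0]<36)&(H[...,2]>100))
m&=(np.abs(P[...,2]-.012)<.012)
m[:145]=0;m[215:]=0;m[:,:236]=0;m[:,420:]=0
m=cv2.morphologyEx(m.astype(np.uint8),cv2.MORPH_OPEN,np.ones((3,3)))
v,u=np.nonzero(m); q=np.array([onz("top",a,b,.012) for a,b in zip(u,v)])[:,:2]
print("foot",cv2.minAreaRect(q.astype(np.float32)*1000))
# mug
red=(((H[...,0]<8)|(H[...,0]>172))&(H[...,1]>150)&(H[...,2]>40)).astype(np.uint8)
red[:,:342]=0;red[:,372:]=0;red[:226]=0;red[262:]=0
v,u=np.nonzero(red); q=np.array([onz("top",a,b,.072) for a,b in zip(u,v)])[:,:2]
e=cv2.morphologyEx(red,cv2.MORPH_OPEN,cv2.getStructuringElement(2,(7,7)))
v,u=np.nonzero(e); b=np.array([onz("top",x,y,.072) for x,y in zip(u,v)])[:,:2]; 
print("body rim",(b.max(0)+b.min(0))/2,np.ptp(b,0),b.mean(0))
v,u=np.nonzero(red&~cv2.dilate(e,np.ones((3,3)))); h=np.array([onz("top",x,y,.062) for x,y in zip(u,v)])[:,:2]
print("handle",h.round(4).tolist())
# bar top from depth
for n,zz in(("top",z),("scene",z2)):
    P=cloud(n,zz["D"]); g=(P[...,2]>.1)&(P[...,2]<.21)&(P[...,0]>.55)&(P[...,0]<.75)&(np.abs(P[...,1]+.05)<.3)
    for y0 in np.arange(-.25,.2,.05):
        s=g&(abs(P[...,1]-y0)<.012)
        if s.any(): t=P[s]; t=t[t[:,2]>t[:,2].max()-.012]; print(n,y0.round(2),t.mean(0).round(4),t[:,2].max().round(4),len(t))
E
```

```text
strip ((654.9642333984375, -48.67829895019531), (24.73284149169922, 140.35574340820312), 82.83557891845703) 207
dir 173.24258425103255 [ 0.65227848 -0.04832423]
scene strip ((667.1226196289062, -49.34495162963867), (23.845834732055664, 133.9756317138672), 82.9034423828125) [ 0.66974935 -0.04936178] 222Traceback (most recent call last):
  File "<stdin>", line 13, in <module>
  File "h.py", line 10, in onz
    o,d=ray(n,u,v); return o+d*(z-o[2])/d[2]
        ~~~^^^^^^^
  File "h.py", line 8, in ray
    f,cx,cy,M,t=cam(n); d=M.T@np.array([(u-cx)/f,(v-cy)/f,1]); return -M.T@t,d
                ~~~^^^
  File "h.py", line 5, in cam
    m=r.camera_model(n); f=200/np.tan(np.radians(m["vertical_fov"])/2)
ValueError: time passes only in moves, steps and waits
```

```bash
sed -i 's/^def cam(n):/import functools\n@functools.lru_cache\ndef cam(n):/' h.py
cat > m1.py <<'E'
from meas import *
z=np.load("top.npz"); I,D=z["I"],z["D"]; z2=np.load("scene.npz")
H=cv2.cvtColor(I,cv2.COLOR_RGB2HSV)
P=cloud("top",D)
m=(H[...,2]<45)|((H[...,1]>150)&(H[...,0]>18)&(H[...,0]<36)&(H[...,2]>100))
m[:145]=0;m[215:]=0;m[:,:246]=0;m[:,:]&=True;m[:,407:]=0
m=cv2.morphologyEx(m.astype(np.uint8),cv2.MORPH_OPEN,np.ones((3,3)))
v,u=np.nonzero(m); q=np.array([onz("top",a,b,.012) for a,b in zip(u,v)])[:,:2]
print("foot",cv2.minAreaRect(q.astype(np.float32)*1000))
red=(((H[...,0]<8)|(H[...,0]>172))&(H[...,1]>150)&(H[...,2]>40)).astype(np.uint8)
red[:,:342]=0;red[:,372:]=0;red[:226]=0;red[262:]=0
e=cv2.morphologyEx(red,cv2.MORPH_OPEN,cv2.getStructuringElement(2,(7,7)))
v,u=np.nonzero(e); b=np.array([onz("top",x,y,.072) for x,y in zip(u,v)])[:,:2]
print("body rim",(b.max(0)+b.min(0))/2,np.ptp(b,0),b.mean(0))
v,u=np.nonzero(red&(1-cv2.dilate(e,np.ones((3,3))))); h=np.array([onz("top",x,y,.062) for x,y in zip(u,v)])[:,:2]
print("handle",h.round(4).tolist())
for n,zz in(("top",z),("scene",z2)):
    P=cloud(n,zz["D"]); g=(P[...,2]>.1)&(P[...,2]<.21)&(P[...,0]>.55)&(P[...,0]<.75)&(np.abs(P[...,1]+.05)<.3)
    for y0 in np.arange(-.25,.2,.05):
        s=g&(abs(P[...,1]-y0)<.012)
        if s.any(): t=P[s]; t=t[t[:,2]>t[:,2].max()-.012]; print(n,y0.round(2),t.mean(0).round(4),t[:,2].max().round(4),len(t))
# slot notch in scene: brightness around
J=cv2.cvtColor(z2["I"],cv2.COLOR_RGB2GRAY); print(J[200:222,276:300])
E
python3 m1.py
```

```text
foot ((660.2509765625, 5.149017333984375), (598.1175537109375, 146.1730499267578), 82.97434997558594)
body rim [ 0.42634138 -0.11083951] [0.05481092 0.05485436] [ 0.42536676 -0.11174287]
handle [[0.4753, -0.1252], [0.4753, -0.1287], [0.4717, -0.1218], [0.4718, -0.1252], [0.4719, -0.1287], [0.4683, -0.1218], [0.4683, -0.1252], [0.4648, -0.1218], [0.4649, -0.1253], [0.4613, -0.1218], [0.4614, -0.1253]]
top -0.25 [ 0.6243 -0.261   0.1931] 0.1975 3
top -0.2 [ 0.6322 -0.1991  0.1706] 0.1763 26
top -0.15 [ 0.6144 -0.1493  0.1729] 0.1786 36
top -0.1 [ 0.6481 -0.0988  0.1692] 0.1737 24
top -0.05 [ 0.6532 -0.0523  0.1706] 0.1759 8
top -0.0 [ 6.598e-01 -3.000e-04  1.706e-01] 0.1746 22
top 0.05 [0.6432 0.0488 0.1726] 0.1786 49
top 0.1 [0.6526 0.096  0.173 ] 0.1798 34
top 0.15 [0.6787 0.1515 0.1695] 0.1741 23
scene -0.25 [ 0.6314 -0.2605  0.1929] 0.1986 9
scene -0.2 [ 0.6402 -0.1998  0.1674] 0.1716 29
scene -0.15 [ 0.6234 -0.149   0.1706] 0.1773 55
scene -0.1 [ 0.652  -0.0993  0.1679] 0.1723 29
scene -0.05 [ 0.6572 -0.0543  0.1669] 0.1712 14
scene -0.0 [0.6643 0.0012 0.1672] 0.1716 31
scene 0.05
[... 1643 characters left out ...]
12  13  10  12  11   9  13  12  11  12  15  10  13  10  13  12  11
   12  11  14  12  12  12]
 [ 13  13  12  11  11  12  14  12  13  10  12  14  10  12  12  12  13  11
   14  13  12  13  12  12]
 [ 10   9  13  12  11  11  12  10  13  13  12  13  13  13  12  11  14  13
   12  12  12  13  14  13]
 [ 12  11  14  13  12  12  13  10  11  11  14  13  13  11  14  11  12  12
   11  12  11  12  12  12]
 [ 13  12  13  13  13  14  14  13  12  12  11  12  14  11  13  11  12  13
   11  14  12  12  13  12]
 [ 11  12  12  10  12  13  14  10  12  12  11  12  12  14  13  12  12  13
   13  11  13   9  12  12]
 [ 10  12  10  12  13  12  12  12  10  12  10  11  11  11  12  11  11  12
   14  13  12  11  11  13]]
```

```bash
cat > m2.py <<'E'
from h import *
yaw=np.radians(-7.03); ex=np.array([np.cos(yaw),np.sin(yaw),0]); ey=np.array([-ex[1],ex[0],0])
c=np.array([.6537,-.0488,0])
def onbar(n,u,v,x):
    o,d=ray(n,u,v); q=o+d*(((c-o)@ex+x)/(d@ex)); return np.append((q-c)@ey,q[2])*1000
J=cv2.cvtColor(np.load("scene.npz")["I"],cv2.COLOR_RGB2GRAY).astype(float)
for n,u,v in(("topL",284.7,206.0),("botL",285,210.2),("botR",288.7,211.5),("topR",289.7,208.6)): print(n,onbar("scene",u,v,.004).round(1))
# top edge of bar: subpixel threshold 45 down columns
for u in list(range(277,284))+list(range(292,300)):
    col=J[198:225,u]; i=np.nonzero((col[:-1]>45)&(col[1:]<=45))[0][0]; v=198+i+(col[i]-45)/(col[i]-col[i+1]); print(u,round(v,2),onbar("scene",u,v,.004).round(1))
# notch in top image
T=cv2.cvtColor(np.load("top.npz")["I"],cv2.COLOR_RGB2GRAY)
u,v=proj("top",c+[0,0,.16]); print(u,v); print(T[int(v)-6:int(v)+7,int(u)-10:int(u)+11])
for k in(0,.015): print(proj("top",c+[0,0,k]),proj("scene",c+[0,0,k]))
E
python3 m2.py
```

```text
topL [ -6.1 176.9]
botL [ -6.1 158.6]
botR [  6.9 158.7]
topR [ 11.1 173.3]
277 204.41 [-33.5 171.6]
278 204.56 [-29.8 172.6]
279 204.64 [-26.2 173.8]
280 204.97 [-22.7 173.9]
281 205.25 [-19.2 174.3]
282 205.45 [-15.6 175. ]
283 205.94 [-12.2 174.4]
292 209.1 [ 19.1 174.8]
293 198.67 [ 24.4 220.9]
294 209.91 [ 25.9 174.3]
295 210.33 [ 29.3 174.1]
296 210.62 [ 32.7 174.4]
297 210.94 [ 36.2 174.6]
298 211.44 [ 39.5 173.9]
299 211.88 [ 42.9 173.6]
340.80160574318904 174.03995695767446
[[ 10  12  13  12  13  15  12  25  67 105 112 110 107  95  58  17  12  15
   10  15  16]
 [ 10  12  12  14  13  16  11  29  68 101 109 108 107  95  52  15  11  10
   10  10   9]
 [ 11  16  14  10  14  14  16  33  72 103 110 109 109  98  51  13  13  10
   14  13   7]
 [ 11  14  13  14   9  14  13  31  64  98 107 107 109 103  55   8   9  13
   14  10  13]
 [ 13  15  17  11  13   8   8  23  48  77  91  92  97  91  46  11  12  10
   12  10  16]
 [  6   7   5  13   7   9  12  10  23  37  46  52  55  56  29  10  12  12
    5  10  10]
 [  1   1   4   8   9   8   7   1   5   5  14  14  22  19  14   8  13   9
   12  15  11]
 [  7   5   1   3   3   2   3   3   4   5   7   5   6   5   7   1   6  10
    9   9   8]
 [  7   4   8   2   2   0   3   1   7   3   5   0   2   8   8   4   9   6
    7   6   5]
 [  8  14   8   5   3  10   8  15  22  18  13   9   6   0   0   5   7   3
    0   5   5]
 [ 10  13  10  11   5  11  23  46  58  54  50  38  25  12   6   1   2   7
    5   6   6]
 [ 13  10  13  10   9  20  45  77  96  92  86  76  60  27   5   6   9   3
    5   8   6]
 [ 10  11  13  10  16  23  53  90 108 108 107 102  83  39  11   9   9   8
   13  12   7]]
(np.float64(338.9565594749851), np.float64(183.5257031517986)) (np.float64(289.5262182297761), np.float64(242.93836409299206))
(np.float64(339.11226230053177), np.float64(182.72520426442867)) (np.float64(289.3377465005111), np.float64(240.06272193828627))
```

Results:
- **Red mug:** centre at about (0.426, -0.111), handle yaw about -18°.
- **Yellow slot:** at about (0.6537, -0.0483), stand yaw -7°, slot bottom at about z = 0.159.

Now I'll move above the mug.

Emit:
drive_tool(slide=[[-0.61, -0.77, 0], [-0.61, -0.77, 0], [-0.61, -0.77, 0], [-0.61, -0.77, 0], [-0.61, -0.77, 0], [-0.61, -0.77, 0], [-0.61, -0.77, 0], [-0.61, -0.77, 0], [-0.61, -0.77, 0], [-0.61, -0.77, 0]], twist=[[0, 0, 0], [0, 0, 0], [0, 0, 0], [0, 0, 0], [0, 0, 0], [0, 0, 0], [0, 0, 0], [0, 0, 0], [0, 0, 0], [0, 0, 0]], jaw=1)

```text
time_s: 1.35
ee_pos: [0.3115, 0.1828, 0.2311]
tcp_rot: [-180.0, 0.0, 163.0]
wrist_force: [0.3, 0.7, -0.3]
width: 0.995
gripper_force: 0.0
```

Emit:
drive_tool(slide=[[-0.61, -0.77, 0.2], [-0.61, -0.77, 0.2], [-0.61, -0.77, 0.2], [-0.61, -0.77, 0.2], [-0.61, -0.77, 0.2], [-0.61, -0.77, 0.2], [-0.61, -0.77, 0.2], [-0.61, -0.77, 0.2], [0, 0, 0], [0, 0, 0]], twist=[[0, 0, 0], [0, 0, 0], [0, 0, 0], [0, 0, 0], [0, 0, 0], [0, 0, 0], [0, 0, 0], [0, 0, 0], [0, 0, 0], [0, 0, 0]])

```text
time_s: 2.6
ee_pos: [0.4254, -0.1081, 0.1669]
tcp_rot: [180.0, -0.1, 163.0]
wrist_force: [-0.1, 0.3, 0.2]
width: 1.005
gripper_force: 0.0
```

Emit:
drive_tool(slide=[[-0.04, -0.07, 0.5], [0, 0, 0.6], [0, 0, 0.6], [0, 0, 0.6], [0, 0, 0.6], [0, 0, 0.5], [0, 0, 0.27], [0, 0, 0], [0, 0, 0], [0, 0, 0]], twist=[[0, 0, 0.17], [0, 0, 0], [0, 0, 0], [0, 0, 0], [0, 0, 0], [0, 0, 0], [0, 0, 0], [0, 0, 0], [0, 0, 0], [0, 0, 0]])

```text
time_s: 3.85
ee_pos: [0.4274, -0.1122, 0.0213]
tcp_rot: [-180.0, 0.1, 162.0]
wrist_force: [-0.3, 0.1, 0.3]
width: 0.999
gripper_force: 0.0
```

Emit:
drive_tool(slide=[[0, 0, 0], [0, 0, 0], [0, 0, 0], [0, 0, 0], [0, 0, 0], [0, 0, 0], [0, 0, 0], [0, 0, 0]], twist=[[0, 0, 0], [0, 0, 0], [0, 0, 0], [0, 0, 0], [0, 0, 0], [0, 0, 0], [0, 0, 0], [0, 0, 0]], jaw=-1, force=40)

```text
time_s: 4.85
ee_pos: [0.4271, -0.1122, 0.0212]
tcp_rot: [-180.0, 0.0, 162.0]
wrist_force: [-3.2, -0.3, 7.6]
width: 0.703
gripper_force: 41.8
```

Emit:
drive_tool(slide=[[0, 0, -0.3], [0, 0, -0.6], [0, 0, -0.8], [0, 0, -0.8], [0, 0, -0.8], [0, 0, -0.8], [0, 0, -0.6], [0, 0, -0.2], [0, 0, 0], [0, 0, 0]], twist=[[0, 0, 0], [0, 0, 0], [0, 0, 0], [0, 0, 0], [0, 0, 0], [0, 0, 0], [0, 0, 0], [0, 0, 0], [0, 0, 0], [0, 0, 0]])

```text
time_s: 6.1
ee_pos: [0.426, -0.1115, 0.2153]
tcp_rot: [180.0, -0.1, 162.0]
wrist_force: [-0.5, -0.4, -2.2]
width: 0.702
gripper_force: 43.8
```

Emit:
drive_tool(slide=[[-0.4, 0.4, 0], [-0.4, 0.4, 0], [-0.4, 0.4, 0], [-0.4, 0.4, 0], [-0.4, 0.4, 0], [-0.4, 0.4, 0], [0, 0, 0], [0, 0, 0], [0, 0, 0], [0, 0, 0]], twist=[[0, 0, 0], [0, 0, 0], [0, 0, 0], [0, 0, 0], [0, 0, 0], [0, 0, 0], [0, 0, -0.5], [0, 0, -0.5], [0, 0, -0.5], [0, 0, -0.42]])

```text
time_s: 7.35
ee_pos: [0.5469, -0.05, 0.2147]
tcp_rot: [180.0, -0.2, 173.1]
wrist_force: [-0.2, 0.7, -3.2]
width: 0.698
gripper_force: 44.0
```

Emit:
drive_tool(slide=[[0, 0, 0], [0, 0, 0], [0, 0, 0]], twist=[[0, 0, 0], [0, 0, 0], [0, 0, 0]])

```text
time_s: 7.72
ee_pos: [0.5475, -0.0502, 0.2162]
tcp_rot: [180.0, -0.0, 173.0]
wrist_force: [-0.2, 0.0, -1.4]
width: 0.701
gripper_force: 44.0
```

```bash
cat > look.py <<'E'
import sys
from h import *
tag=sys.argv[1]; o=r.get_obs(); print(o["time_s"],o["ee_pos"],o["tcp_rot"],o["wrist_force"],o["gripper_force"])
A=[]
for n in("top","scene"):
    I,D=r.camera(n); np.savez(f"{tag}_{n}.npz",I=I,D=D)
    u,v=map(int,proj(n,o["ee_pos"])); u=min(max(u,50),590);v=min(max(v,50),350)
    A.append(cv2.resize(I[v-50:v+50,u-50:u+50],(400,400),interpolation=cv2.INTER_CUBIC)); print(n,"crop origin",u-50,v-50,"scale 4")
cv2.imwrite(f"pics/{tag}.png",np.hstack(A)[...,::-1])
E
python3 look.py up
```

```text
7.725 [ 0.54754769 -0.05017043  0.21618281] [ 1.79994412e+02 -2.87012657e-02  1.72994486e+02] [-0.1520995   0.04041799 -1.38366954] 43.98994121700525
top crop origin 291 153 scale 4
scene crop origin 248 124 scale 4
```

View pics/up.png

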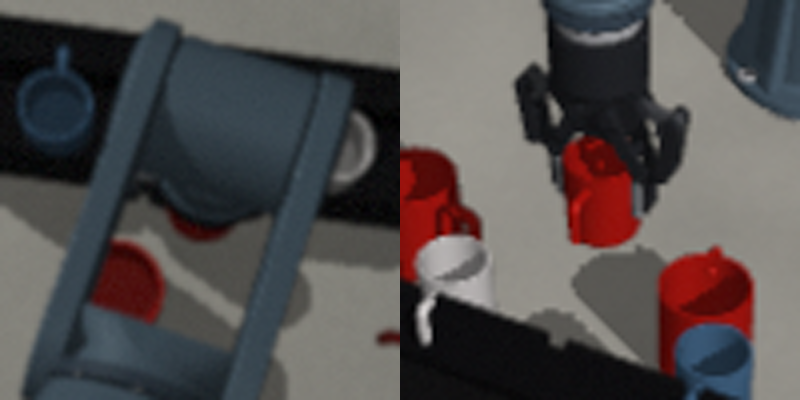

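The scene crop (right half) shows the red mug upright in the gripper, with its handle leg toward the camera at about crop (577,238), scene pixel (292,183). The arm hides the mug in the top view. I'll compare the predicted and observed handle and body.

```bash
cat > chk.py <<'E'
from h import *
import sys
tag=sys.argv[1]; o=r.get_obs(); T=np.array(o["ee_pos"]); yaw=np.radians(o["tcp_rot"][2]-180)
I=np.load(tag+"_scene.npz")["I"]; H=cv2.cvtColor(I,cv2.COLOR_RGB2HSV)
for dy in(-6,0,6):
    e=np.array([np.cos(yaw+np.radians(dy)),np.sin(yaw+np.radians(dy)),0]); b=T+[0,0,.0148]
    print(dy,"tip",np.round(proj("scene",b+.0495*e+[0,0,-.014]),1),"legtop",np.round(proj("scene",b+.0495*e+[0,0,.026]),1))
e=np.array([np.cos(yaw),np.sin(yaw),0])
# body silhouette predicted extremes at rim & base
for nm,z in(("rim",.036),("base",-.036)):
    q=np.array([proj("scene",b+[.03*np.cos(a),.03*np.sin(a),z]) for a in np.linspace(0,6.28,60)]); print(nm,q.min(0).round(1),q.max(0).round(1))
u,v=map(int,proj("scene",T)); m=((H[...,0]<8)|(H[...,0]>172))&(H[...,1]>150)
for y in range(156,190): 
    row="".join("%4d"%I[y,x,0] if m[y,x] else "   ." for x in range(284,314)); print(y,row)
E
python3 chk.py up
```

```text
-6 tip [289.8 183. ] legtop [289.2 173.1]
0 tip [291.2 183.6] legtop [290.7 173.6]
6 tip [292.7 184. ] legtop [292.2 174.1]
rim [288.5 155.8] [308.1 168. ]
base [289.5 173.4] [308.3 185.7]
156    .   .   .   .   .   .   .   .   .   .   .   .   .   .   .   .   .   .   .   .   .   .   .   .   .   .   .   .   .   .
157    .   .   .   .   .   .   .   .   .   .   .   .   .   .   .   .   .   .   .   .   .   .   .   .   .   .   .   .   .   .
158    .   .   .   .   .   .   .   .   .   .  73  70  68  53   .   .   .   .   .   .   .   .   .   .   .   .   .   .   .   .
159    .   .   .   .   .   .   .   .  88  81  82  81 104 133 112  51   .   .   .   .   .   .   .   .   .   .   .   .   .   .
160    .   .   .   .   .  73 126 135 107  79 103 138 128 106  98  78  67   .   .   .   .   .   .   .   .   .   .   .   .   .
161    .   .   .   .   .  95 139 139 124  78  90 107  99  84  85  85  82  64   .   .   .   .   .   .   .   .   .   .   .   .
162    .   .   .   .   . 108 133 139 128  78  81  82  83  84  84  85  84  74   .   .   .   .   .   .   .   .   .   .   .   .
163    .   .   .   .   . 120 129 139
[... 2638 characters left out ...]
129 135 142 142 146 151 154 148 134   .   .   .   .   .   .   .   .   .   .
185    .   .   .   .   .   .   .   .   .   .   .   . 112 115 121 132 128   .   .   .   .   .   .   .   .   .   .   .   .   .
186    .   .   .   .   .   .   .   .   .   .   .   .   .   .   .   .   .   .   .   .   .   .   .   .   .   .   .   .   .   .
187    .   .   .   .   .   .   .   .   .   .   .   .   .   .   .   .   .   .   .   .   .   .   .   .   .   .   .   .   .   .
188    .   .   .   .   .   .   .   .   .   .   .   .   .   .   .   .   .   .   .   .   .   .   .   .   .   .   .   .   .   .
189    .   .   .   .   .   .   .   .   .   .   .   .   .   .   .   .   .   .   .   .   .   .   .   .   .   .   .   .   .   .
```

Emit:
drive_tool(slide=[[0, 0.2, 0], [0, 0.17, 0], [-0.3, 0, 0], [-0.4, 0, 0], [-0.4, 0, 0], [-0.4, 0, 0], [-0.19, 0, 0], [0, 0, 0], [0, 0, 0], [0, 0, 0]], twist=[[0, 0, 0], [0, 0, 0], [0, 0, 0], [0, 0, 0], [0, 0, 0], [0, 0, 0], [0, 0, 0], [0, 0, 0], [0, 0, 0], [0, 0, 0]])

```text
time_s: 9.07
ee_pos: [0.6162, -0.0436, 0.2166]
tcp_rot: [-180.0, -0.0, 173.0]
wrist_force: [0.7, -1.0, -1.6]
width: 0.7
gripper_force: 44.0
```

```bash
python3 look.py over; python3 chk.py over | head -5
```

```text
9.075 [ 0.61623567 -0.04363991  0.21656613] [-1.79996934e+02 -5.71892607e-03  1.73023440e+02] [ 0.65358908 -1.03357865 -1.60490491] 44.011740647256374
top crop origin 289 131 scale 4
scene crop origin 242 138 scale 4
-6 tip [283.2 198.1] legtop [282.5 188.1]
0 tip [284.7 198.7] legtop [284.  188.7]
6 tip [286.3 199.2] legtop [285.6 189.2]
rim [281.8 169.4] [302.2 182.8]
base [283.1 187.2] [302.7 200.6]
```

View pics/over.png

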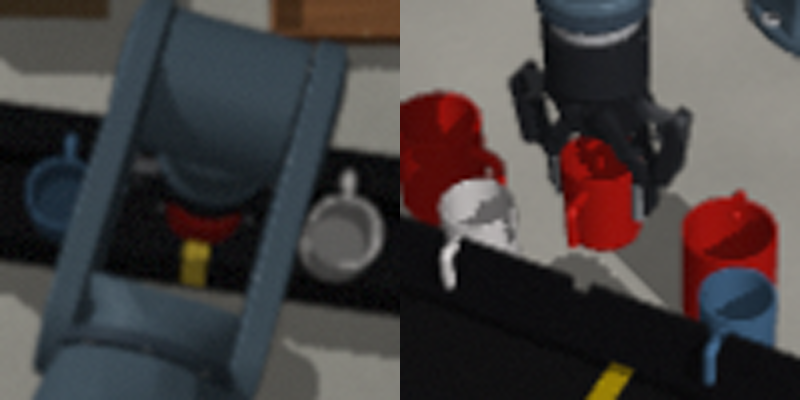

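The mug's handle leg is at scene-crop (573,240), above and in line with the notch at (582,285). The yellow strip lies directly below the mug in the top crop at (195,262). I'll lower it to just above the slot and recheck.

Emit:
drive_tool(slide=[[0, 0, 0.3], [0, 0, 0.4], [0, 0, 0.4], [0, 0, 0.3], [0, 0, 0.25], [0, 0, 0], [0, 0, 0], [0, 0, 0]], twist=[[0, 0, 0], [0, 0, 0], [0, 0, 0], [0, 0, 0], [0, 0, 0], [0, 0, 0], [0, 0, 0], [0, 0, 0]])

```text
time_s: 10.18
ee_pos: [0.6171, -0.0439, 0.1513]
tcp_rot: [-180.0, 0.1, 173.0]
wrist_force: [0.8, -0.9, -1.7]
width: 0.699
gripper_force: 44.0
```

```bash
python3 look.py low; python3 - <<'E'
from h import *
I=np.load("low_scene.npz")["I"]; cv2.imwrite("pics/low2.png",cv2.resize(I[185:235,255:320],None,fx=10,fy=10,interpolation=cv2.INTER_NEAREST)[...,::-1])
E
```

```text
10.175 [ 0.61708344 -0.043858    0.15130036] [-1.79986114e+02  8.19077513e-02  1.73023538e+02] [ 0.78825112 -0.91053624 -1.66405905] 44.01546601206064
top crop origin 289 135 scale 4
scene crop origin 243 154 scale 4
```

View pics/low2.png

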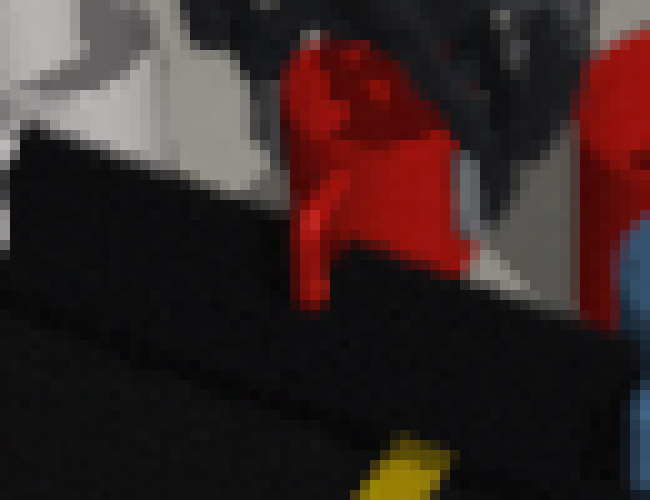

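The leg hangs behind the bar at crop (312,270), and the level part lines up with the notch. I'll go down gently to find the slot bottom.

Emit:
drive_tool(slide=[[0, 0, 0.15], [0, 0, 0.15], [0, 0, 0.1], [0, 0, 0.05], [0, 0, 0], [0, 0, 0]], twist=[[0, 0, 0], [0, 0, 0], [0, 0, 0], [0, 0, 0], [0, 0, 0], [0, 0, 0]])

```text
time_s: 11.02
ee_pos: [0.6167, -0.0437, 0.1327]
tcp_rot: [-180.0, 0.0, 173.0]
wrist_force: [0.8, -0.7, -2.2]
width: 0.699
gripper_force: 44.0
```

Emit:
drive_tool(slide=[[0, 0, 0.025], [0, 0, 0.025], [0, 0, 0], [0, 0, 0]], twist=[[0, 0, 0], [0, 0, 0], [0, 0, 0], [0, 0, 0]])

```text
time_s: 11.52
ee_pos: [0.6166, -0.0437, 0.1305]
tcp_rot: [-180.0, 0.0, 173.0]
wrist_force: [-0.4, 0.5, -2.7]
width: 0.697
gripper_force: 44.0
```

Emit:
drive_tool(slide=[[0, 0, 0.025], [0, 0, 0.025], [0, 0, 0], [0, 0, 0]], twist=[[0, 0, 0], [0, 0, 0], [0, 0, 0], [0, 0, 0]])

```text
time_s: 12.02
ee_pos: [0.6165, -0.0437, 0.1285]
tcp_rot: [-180.0, -0.0, 173.0]
wrist_force: [-0.4, -0.1, -1.4]
width: 0.703
gripper_force: 44.0
```

Emit:
drive_tool(slide=[[0, 0, 0.025], [0, 0, 0.0], [0, 0, 0]], twist=[[0, 0, 0], [0, 0, 0], [0, 0, 0]])

```text
time_s: 12.4
ee_pos: [0.6166, -0.0437, 0.1275]
tcp_rot: [-180.0, -0.0, 173.0]
wrist_force: [-1.1, 1.3, -2.1]
width: 0.702
gripper_force: 44.0
```

Emit:
drive_tool(slide=[[0, 0, 0.025], [0, 0, 0.0], [0, 0, 0]], twist=[[0, 0, 0], [0, 0, 0], [0, 0, 0]])

```text
time_s: 12.78
ee_pos: [0.6166, -0.0437, 0.1265]
tcp_rot: [-180.0, -0.0, 173.0]
wrist_force: [-0.1, -1.0, -1.4]
width: 0.701
gripper_force: 44.0
```

Emit:
drive_tool(slide=[[0, 0, 0.025], [0, 0, 0.0], [0, 0, 0]], twist=[[0, 0, 0], [0, 0, 0], [0, 0, 0]])

```text
time_s: 13.15
ee_pos: [0.6166, -0.0437, 0.1255]
tcp_rot: [180.0, 0.0, 173.0]
wrist_force: [-0.3, 0.2, -2.2]
width: 0.703
gripper_force: 44.0
```

Emit:
drive_tool(slide=[[0, 0, 0.025], [0, 0, 0.0], [0, 0, 0]], twist=[[0, 0, 0], [0, 0, 0], [0, 0, 0]])

```text
time_s: 13.52
ee_pos: [0.6166, -0.0437, 0.1245]
tcp_rot: [-180.0, -0.0, 173.0]
wrist_force: [0.2, -0.4, -2.4]
width: 0.701
gripper_force: 44.0
```

Emit:
drive_tool(slide=[[0, 0, 0.025], [0, 0, 0.0], [0, 0, 0]], twist=[[0, 0, 0], [0, 0, 0], [0, 0, 0]])

```text
time_s: 13.9
ee_pos: [0.6166, -0.0437, 0.1237]
tcp_rot: [-180.0, 0.0, 173.0]
wrist_force: [-0.3, 1.1, -0.9]
width: 0.699
gripper_force: 44.1
```

Emit:
drive_tool(slide=[[0, 0, 0.025], [0, 0, 0.0], [0, 0, 0]], twist=[[0, 0, 0], [0, 0, 0], [0, 0, 0]])

```text
time_s: 14.28
ee_pos: [0.6167, -0.0437, 0.1227]
tcp_rot: [-180.0, 0.0, 173.0]
wrist_force: [-1.7, 0.3, 1.2]
width: 0.701
gripper_force: 44.3
```

Emit:
drive_tool(slide=[[0, 0, 0.025], [0, 0, 0.0], [0, 0, 0]], twist=[[0, 0, 0], [0, 0, 0], [0, 0, 0]])

```text
time_s: 14.65
ee_pos: [0.6168, -0.0438, 0.1218]
tcp_rot: [-180.0, 0.0, 173.0]
wrist_force: [-2.6, 0.8, 4.1]
width: 0.701
gripper_force: 44.4
```

Emit:
drive_tool(slide=[[0, 0, 0.02], [0, 0, 0.0], [0, 0, 0]], twist=[[0, 0, 0], [0, 0, 0], [0, 0, 0]])

```text
time_s: 15.02
ee_pos: [0.6168, -0.0437, 0.1211]
tcp_rot: [-180.0, 0.0, 173.0]
wrist_force: [-2.6, 0.8, 6.8]
width: 0.702
gripper_force: 44.5
```

Emit:
drive_tool(slide=[[0, 0, 0], [0, 0, 0], [0, 0, 0], [0, 0, 0], [0, 0, 0], [0, 0, 0], [0, 0, 0]], twist=[[0, 0, 0], [0, 0, 0], [0, 0, 0], [0, 0, 0], [0, 0, 0], [0, 0, 0], [0, 0, 0]])

```text
time_s: 15.9
ee_pos: [0.6168, -0.0438, 0.1211]
tcp_rot: [-180.0, 0.0, 173.0]
wrist_force: [-3.1, 0.2, 5.4]
width: 0.704
gripper_force: 44.5
```

```bash
python3 look.py tug; python3 - <<'E'
from h import *
I=np.load("tug_scene.npz")["I"]; cv2.imwrite("pics/tug2.png",cv2.resize(I[185:235,255:320],None,fx=10,fy=10,interpolation=cv2.INTER_NEAREST)[...,::-1])
E
```

```text
15.9 [ 0.61679123 -0.04376969  0.12110358] [-1.79995088e+02  3.48704627e-02  1.73023482e+02] [-3.07067444  0.15466925  5.35951055] 44.523663371801376
top crop origin 288 137 scale 4
scene crop origin 243 160 scale 4
```

View pics/tug2.png

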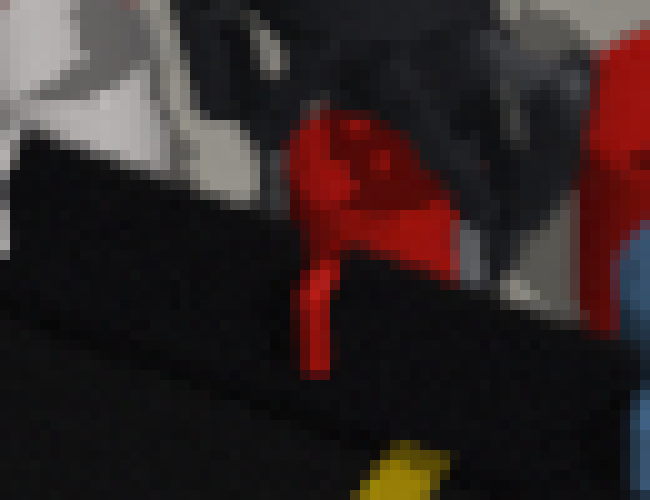

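The handle's level part sits in the notch at crop (320,250), with the leg behind the bar down to (317,375). The tug was about 7–8.5 N for over a second. I'll ease off and release.

Emit:
drive_tool(slide=[[0, 0, -0.025], [0, 0, -0.025], [0, 0, 0], [0, 0, 0]], twist=[[0, 0, 0], [0, 0, 0], [0, 0, 0], [0, 0, 0]])

```text
time_s: 16.5
ee_pos: [0.6166, -0.0438, 0.1225]
tcp_rot: [-180.0, 0.0, 173.0]
wrist_force: [-0.7, -0.0, 2.6]
width: 0.7
gripper_force: 44.3
```

Emit:
drive_tool(slide=[[0, 0, 0], [0, 0, 0], [0, 0, 0], [0, 0, 0], [0, 0, 0], [0, 0, 0], [0, 0, 0], [0, 0, 0]], twist=[[0, 0, 0], [0, 0, 0], [0, 0, 0], [0, 0, 0], [0, 0, 0], [0, 0, 0], [0, 0, 0], [0, 0, 0]], jaw=1, force=20)

```text
time_s: 17.5
ee_pos: [0.6166, -0.0437, 0.1227]
tcp_rot: [180.0, 0.0, 173.0]
wrist_force: [-0.0, 0.8, 0.1]
width: 1.004
gripper_force: 0.0
```

```bash
python3 look.py rel; python3 - <<'E'
from h import *
I=np.load("rel_scene.npz")["I"]; cv2.imwrite("pics/rel2.png",cv2.resize(I[175:235,250:325],None,fx=9,fy=9,interpolation=cv2.INTER_NEAREST)[...,::-1])
E
```

```text
17.5 [ 0.61658017 -0.04371431  0.12270822] [1.79999327e+02 1.61973595e-03 1.73024232e+02] [-0.02192664  0.78739713  0.08930586] 0.0
top crop origin 288 137 scale 4
scene crop origin 243 160 scale 4
```

View pics/rel2.png

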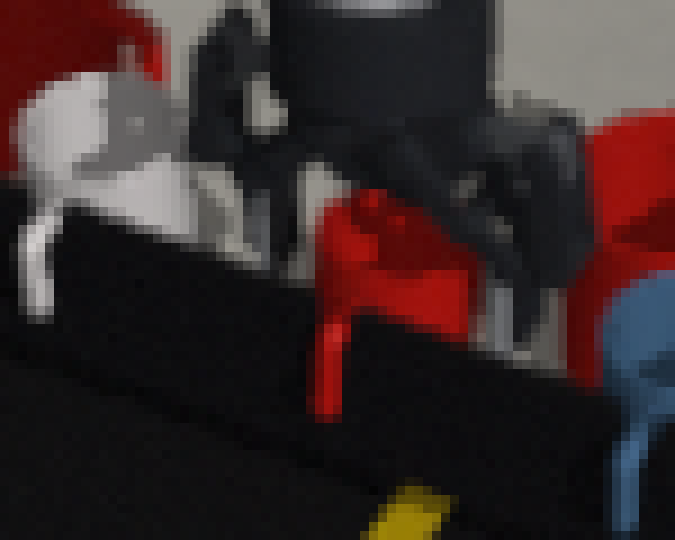

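The mug hangs upright in the slot with its leg at crop (328,370). The fingers are open and clear on both sides. I'll retract straight up.

Emit:
drive_tool(slide=[[0, 0, -0.1], [0, 0, -0.2], [0, 0, -0.3], [0, 0, -0.5], [0, 0, -0.7], [0, 0, -0.7], [0, 0, -0.5], [0.5, 0, -0.3], [0.8, 0, 0], [0.8, 0, 0]], twist=[[0, 0, 0], [0, 0, 0], [0, 0, 0], [0, 0, 0], [0, 0, 0], [0, 0, 0], [0, 0, 0], [0, 0, 0], [0, 0, 0], [0, 0, 0]])

```text
time_s: 18.85
ee_pos: [0.5324, -0.0334, 0.2555]
tcp_rot: [-180.0, 0.0, 173.0]
wrist_force: [-0.8, -0.6, 0.2]
width: 1.0
gripper_force: 0.0
```

Emit:
drive_tool(slide=[[0.8, 0, 0], [0.8, 0, 0], [0.8, 0, 0], [0.5, 0, 0], [0, 0, 0], [0, 0, 0], [0, 0, 0], [0, 0, 0], [0, 0, 0], [0, 0, 0]], twist=[[0, 0, 0], [0, 0, 0], [0, 0, 0], [0, 0, 0], [0, 0, 0], [0, 0, 0], [0, 0, 0], [0, 0, 0], [0, 0, 0], [0, 0, 0]])

```text
time_s: 20.1
ee_pos: [0.4181, -0.0194, 0.2546]
tcp_rot: [180.0, -0.0, 173.0]
wrist_force: [0.4, 0.3, 0.0]
width: 1.0
gripper_force: 0.0
```

```bash
python3 - <<'E'
from h import *
A=[]
for n in("top","scene"):
    I,D=r.camera(n); np.savez(f"fin_{n}.npz",I=I,D=D)
    u,v=map(int,proj(n,[.6166,-.044,.16])); A.append(cv2.resize(I[v-40:v+40,u-40:u+40],(400,400),interpolation=cv2.INTER_CUBIC)); print(n,u-40,v-40)
cv2.imwrite("pics/fin.png",np.hstack(A)[...,::-1])
print(r.get_obs()["wrist_force"])
E
```

```text
top 299 145
scene 253 162
[ 0.22747943 -0.03639477 -0.26843481]
```

View pics/fin.png

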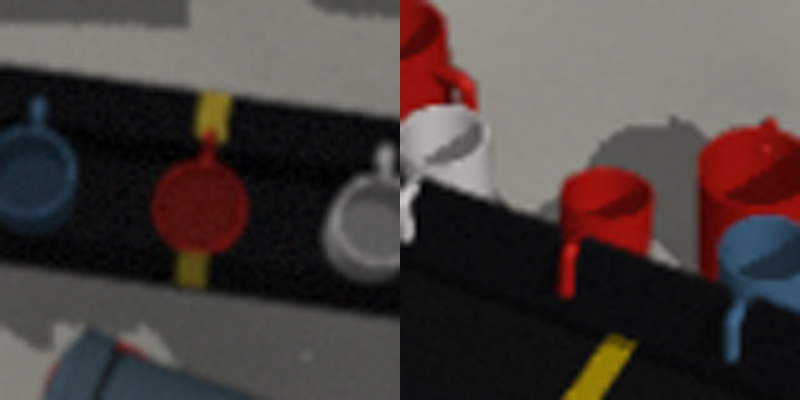

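The mug hangs free and upright over the yellow strip: top crop (200,207), handle at (210,145), strip above and below it. The arm is well clear, so I'll hand in.

```bash
python3 -c "
from cell import r
print(r.sign_off())"
```

```text
the job is handed in; nothing more can be done
None
```

The small red mug now hangs upright and released in the slot above the yellow strip, after a downward tug of about 7–8.5 N held for about a second; the job was handed in at about 20 s, and no verdict was returned.

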